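Hold the heat-sink bracket level over its board

TASK

Pick the heat-sink bracket out of the black parts tray, gripping its bar at the balance point, and keep it level as you carry it to the circuit board in the four-post holder. Finish holding it still and level about 4 cm above where it will be mounted, its finned heat sink centred over the big square chip and its round foot over the brass stud, as if about to lower it: do not set it down or let go, the program ends with the bracket in the gripper. Touch neither the board nor its holder, and leave the two capacitor cans in the tray and the bottle, spool, cup and tape roll on the bench where they are.

Things in the scene. Friction and masses are not known exactly. Their poses are not given: they have to be found in the camera images.
- bracket: heat-sink bracket, one rigid bare-aluminium casting, 0.3 to 0.55 kg, 260 mm long, flat in the tray. A bar 12 mm wide, 180 mm long, 8 to 28 mm above the underside, joins a finned heat sink (x = 30 to 90 mm, 80 wide, 36 tall) to a round foot (centre x = -150 mm, 40 across, 10 thick). Origin on the underside below the balance point. x points along the bar to the heat sink, z up
- balance (a point): balance point (centre of mass along the bar), at mid height of the bar, 18 mm above the bracket's origin, 30 mm from the heat sink's inner face and 150 mm from the foot's centre; the bar's flat upright sides are free here: grip across it (fingers closing along the bracket's y), 0 to 6 mm above this point
- sink_under (a point): centre of the heat sink's underside, 60 mm along x from the bracket's origin
- foot_under (a point): centre of the round foot's underside, -150 mm along x from the bracket's origin
- tray: black open parts tray, 360 x 260 mm, 40 mm tall, 4 mm walls, 4 mm floor, fixed to the bench; origin under its centre, x along its long side. It lies to the robot's left or right, with the fixture on the other side
- fixture: fixed board holder: steel plate 350 x 160 x 5 mm, four black posts (tops 85 mm above the bench) gripping a green circuit board 136 x 110 mm (face at 74 mm), and a brass stud beside the board. Origin at bench level on the line from stud to chip, 150 mm from the stud, 60 mm from the chip: the bracket's origin belongs above it, with the same x direction. x points from stud to chip
- chip_top (a point): centre of the top of the black square chip (35 x 35 mm) in the middle of the board, 78 mm above the bench
- stud_top (a point): top of the brass stud (16 mm across), 78 mm above the bench, 210 mm from the chip
- cap1: capacitor can, 24 mm across, 28 mm tall, loose in the tray in a corner near the bracket's foot; leave it
- cap2: second capacitor can of the same size, beside it; leave it
- flux: small amber flux bottle, 36 mm across, 75 mm tall, standing on the bench between tray and fixture; leave it
- spool: solder spool, 56 mm across, 42 mm tall, on the bench; leave it
- cup: small white cup, 60 mm across, 35 mm tall; leave it
- tape: roll of clear tape, 90 mm across, 19 mm tall; leave it

How it is judged:
By the outcome, as a careful person would: the job done as asked, in the order asked, and still so for the second after the job is handed in, while the arm keeps its last pose, push and grip.
It also fails if it takes over 51 s, if anything falls off the work surface, if the arm or the gripper's body presses on something with over 40 N, if the wrist force passes 120 N, or if a joint passes its speed limit or range.

ROBOT

A 7-joint arm with a two-finger parallel gripper is mounted at the origin on the work surface. World frame = base frame: x ahead of the robot, y to its left, z up, the work surface at z = 0. Lengths are in m, angles in rad, forces in N, time in s.
With the tool pointing down it reaches from about 0.4 to 0.85 m from the base axis. Payload 4.5 kg.
Tool frame: the origin (TCP) lies on the centre line of the jaws, within the pads' length; the fingertips stand r.tip_reach ahead of it and the grasp point (between the pads) lies 3 mm ahead of it (r.tip_reach is the distance from the TCP to the fingertips, in m); z points along the fingers, y is the line along which they close (so a half turn about z gives the same grasp; the last joint's range is limited). The gripper opens to 88 mm and grips with 3 to 60 N. Pads are 18 mm wide; open, the fingers measure 123 mm over their backs; the gripper's body (75 mm by 187 mm) begins 45 mm behind the grasp point.
Start: joints at [1.35, 0.689, -0.195, 1.565, 0.157, 0.902, -0.215], TCP at [0.158, -0.605, 0.228] pointing down, gripper open.
Joint ranges: [-3.01, 3.01], [-0.46, 2.08], [-1.47, 1.51], [0.13, 2.56], [-1, 4.14], [0.04, 2.09], [-2.66, 2.66]. Speed limits (rad/s): [2.57, 2.57, 3.14, 3.14, 3.14, 3.14, 3.14].

INTERFACE

Orientations are given as a unit quaternion [x, y, z, w].
In Python, from plant import readout, eyes, ticket, r gives the robot as it stands. The module is installed in compiled form; this text tells all that it offers.
- The arm moves only by the tool carry_out, never from a script. Its argument "motion" is a list that holds one entry, the list of rows, each a list of 7 numbers: the shift along the tool's x, y, z in mm, then the turn, a rotation vector about the tool's x, y, z in rad, then the opening in per cent of the stroke, from 0 (shut) to 100 (fully open). In form: [[[dx, dy, dz, ax, ay, az, claw], ...]]. A call has 1 to 8 rows; each row shifts and turns the commanded pose from where the row before left it, along the tool's axes as they then stand; what a row does not reach is not made up. A row lasts 1/10 s, in which the tool goes at most 50 mm and 8.59 degrees, less where a joint would pass 70% of its speed; a pose out of reach is approached as far as the arm can. A call is refused whole if a number of a shift passes 50 or a number of a turn 0.15, either way. A call with a gripper value outside its range is refused whole. The fingers move at their own pace and stop on an object; "squeeze" is the grip in N (left out, the last holds). Time passes only in rows, so rows that do not move let the fingers close. It gives the time, the measured TCP pose, the force and the opening at its end, in the units of the state.
- readout.get_state(): the state, without advancing time (a new reading comes with each control period).
- eyes.snapshot(name): name is "scene" or "top"; returns a dict with "pixels" (480x640x3 uint8, red, green, blue), "K" (3x3 intrinsics, pixels), "origin" and "attitude" of the camera in the world. Camera axes: x right, y down, z forward; pixel columns grow to the right and rows downward; lengths in m; the calibration is good to about 2 mm. A picture is of the moment at which its call begins. There is no depth.
- ticket.finish_job(): hands the job in, once; it reports no verdict.
The state is a dict: "clock": time; "q": joint angles; "qd": joint speeds; "joint_torque": joint torques, N m; "tool_pos": TCP position; "eef_rot": TCP orientation; "contact_force": force on the tool from outside, world axes, zero at the start; "moment": the same for the moment, N m; "opening": opening from 0.0 (shut) to 1.0 (fully open).
Only numpy, scipy, OpenCV 4.12 (cv2) and the standard library are available. Lean on these libraries where they do the work, as an engineer would, in place of code of your own. Each camera call takes 0.05 s, during which the arm holds its last target. There are 200 camera calls.

## Working session

There is one attempt and no reset: what is moved stays moved. The work goes in short steps, Python scripts to look and compute and a tool call to move; the robot and the scene stay as the last step left them, time stands still between calls to the robot, and variables do not carry over. Pictures are saved under pics/ and viewed, on a budget of 10 in all, crops included, one or two more only if the job needs it, and the job is handed in when it is done.

Besides the shell and the picture viewer there is one more tool, called after "Request:" by a JSON object that holds its "api" and its "payload". carry_out: Moves the arm, as the interface text tells. Its arguments: {"type":"object","properties":{"motion":{"type":"array","items":{"type":"array","items":{"type":"array","items":{"type":"number"}}}},"squeeze":{"type":"number"}},"required":["motion"]}

```bash
mkdir -p pics
cat > h.py <<'E'
from plant import readout, eyes, ticket, r
import numpy as np, cv2
from scipy.spatial.transform import Rotation as R
def snap(n,f=None):
    s=eyes.snapshot(n)
    if f: cv2.imwrite('pics/'+f,s['pixels'][:,:,::-1])
    return s
def att(s):
    a=np.array(s['attitude'],float)
    return a if a.shape==(3,3) else R.from_quat(a).as_matrix()
def ray(s,uv):
    d=np.linalg.inv(s['K'])@np.array([uv[0],uv[1],1.]); return np.array(s['origin'],float),att(s)@d
def onz(s,uv,z):
    o,d=ray(s,uv); return o+d*(z-o[2])/d[2]
def tri(s1,u1,s2,u2):
    o1,d1=ray(s1,u1);o2,d2=ray(s2,u2)
    d1/=np.linalg.norm(d1);d2/=np.linalg.norm(d2)
    t=np.linalg.lstsq(np.c_[d1,-d2],o2-o1,rcond=None)[0]
    a,b=o1+d1*t[0],o2+d2*t[1]; return (a+b)/2,np.linalg.norm(a-b)
def proj(s,p):
    c=s['K']@(att(s).T@(np.array(p)-s['origin'])); return c[:2]/c[2]
E
python3 - <<'E'
from h import *
for n in('scene','top'):
    s=snap(n,n+'1.png'); print(n,s['K'],s['origin'],s['attitude'])
    import pickle; pickle.dump(s,open(n+'1.pkl','wb'))
print(readout.get_state(), r.tip_reach)
E
```

```text
scene [[538.37839794   0.         318.58898957]
 [  0.         538.37839794 242.37960513]
 [  0.           0.           1.        ]] [ 1.38927482 -0.26498008  1.1822706 ] [ 0.76337113  0.56355517 -0.18204881 -0.25793084]
top [[545.45175144   0.         316.3963877 ]
 [  0.         545.45175144 242.45948335]
 [  0.           0.           1.        ]] [ 0.42647888 -0.00297919  1.45704167] [ 0.71612539 -0.69615284  0.02918042 -0.04103832]
{'clock': 0.1, 'q': array([ 1.34982221,  0.6899046 , -0.19454668,  1.56619881,  0.1572986 ,
        0.90250939, -0.21508018]), 'qd': array([-0.00179181, -0.00203361, -0.00086275, -0.00297853,  0.00124428,
        0.00028157, -0.00183072]), 'joint_torque': array([-2.39681853e-03, -5.28492665e+01, -1.27149906e+00, -1.53835505e+01,
       -5.26231283e-02,  2.01137365e-03,  2.57853617e-05]), 'tool_pos': array([ 0.15734502, -0.60428214,  0.22739911]), 'eef_rot': array([ 9.91889871e-01,  1.27097681e-01, -1.52916312e-04, -7.99515066e-04]), 'contact_force': array([0.42894354, 0.14876847, 0.51181679]), 'moment': array([ 0.03750757,  0.02513469, -0.01663648]), 'opening': 1.0001519312537681} 0.022
```

View pics/scene1.png

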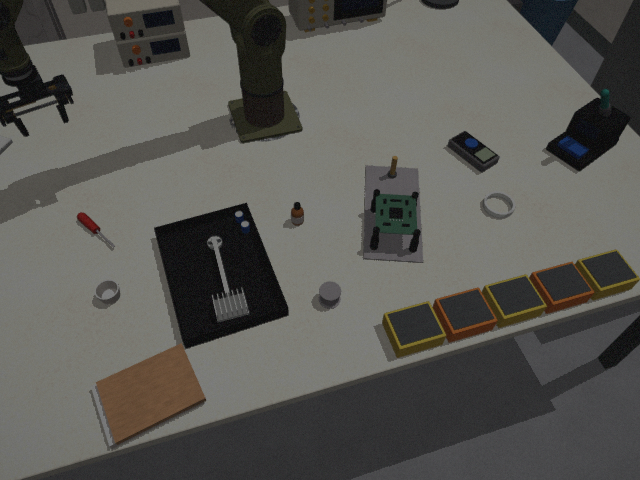

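View pics/top1.png

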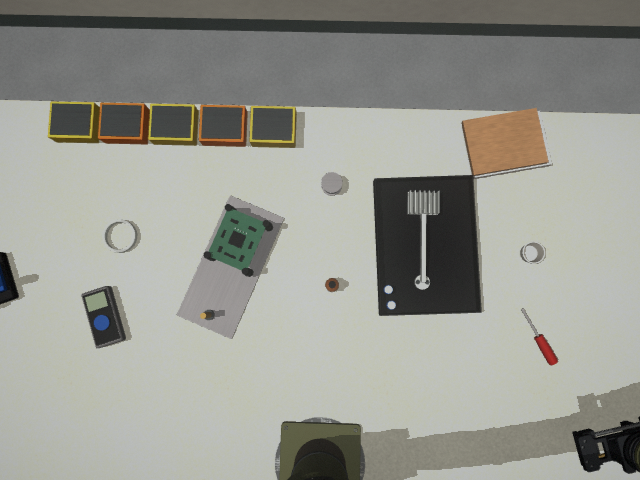

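The scene view shows the bracket's foot at about (215,242), its sink at (230,303), the chip at (396,213) and the stud at (393,165). In the top view these are foot (422,283), sink (424,203), chip (237,239) and stud (207,315). I'll enlarge these areas next.

```bash
cat > m.py <<'E'
from h import *
import pickle
S={n:pickle.load(open(n+'1.pkl','rb')) for n in('top','scene')}
def crop(n,x,y,w,h,k): return cv2.resize(S[n]['pixels'][y:y+h,x:x+w,::-1],None,fx=k,fy=k,interpolation=cv2.INTER_CUBIC)
a=crop('top',370,180,100,140,4); b=crop('top',180,200,100,140,4)[:, :400]
c=crop('scene',180,225,100,140,4)[:, :400]; d=crop('scene',350,145,100,140,4)
E
python3 - <<'E'
from m import *
cv2.imwrite('pics/c1.png',np.hstack([a,b])[:560]); cv2.imwrite('pics/c2.png',np.hstack([c,d])[:560])
def show(n,m,name):
    k,l,st,ce=cv2.connectedComponentsWithStats(m.astype(np.uint8))
    for i in range(1,k):
        if st[i,4]>12: print(n,name,st[i],ce[i].round(2))
for n,bx in(('top',(376,180,100,130)),('scene',(160,210,120,130))):
    p=S[n]['pixels'];hsv=cv2.cvtColor(p,cv2.COLOR_RGB2HSV)
    x,y,w,h=bx; M=np.zeros(p.shape[:2],bool);M[y:y+h,x:x+w]=1
    show(n,M&(hsv[...,2]>90)&(hsv[...,1]<90),'bright')
    show(n,(hsv[...,0]>8)&(hsv[...,0]<30)&(hsv[...,1]>110)&(hsv[...,2]>60),'brass')
    g=(hsv[...,0]>60)&(hsv[...,0]<95)&(hsv[...,1]>80)&(hsv[...,2]>40); show(n,g,'green')
E
```

```text
top bright [473 180   3  30  48] [474.6 192. ]
top bright [ 408  190   32  100 1169] [423.19 224.18]
top bright [376 256   3  54  93] [376.51 288.31]
top bright [384 285   9   9  61] [388.03 289.08]
top bright [387 301   9   9  63] [391.08 304.79]
top brass [  48  102  150   43 2266] [126.86 127.28]
top brass [199 105  48  41 672] [224.83 129.79]
top brass [249 106  47  41 582] [272.74 131.42]
top brass [ 463  108   85   67 4120] [504.49 141.16]
top brass [326 278  12  13  78] [331.21 284.67]
top brass [200 313   7   6  27] [203.07 315.19]
top brass [599 454   6   4  14] [601.64 455.43]
top green [ 209  210   56   60 1607] [236.72 238.87]
scene bright [160 210  57  16 469] [179.1  214.82]
scene bright [235 211   8   6  35] [238.34 213.6 ]
scene bright [ 250  210   30   75 1146] [269.45 234.84]
scene bright [241 221   8   6  34] [244.5 223.5]
scene bright [208 236  25  75 303] [220.11 264.7 ]
scene bright [160 279  16  61 492] [164.63 318.08]
scene bright [233 295   5  15  20] [234.6 301.7]
scene bright [238 294   5  14  19] [239.63 300.68]
scene bright [223 297   5  16  26] [224.65 304.58]
scene bright [213 299   4  16  22] [214.5 306.5]
scene bright [218 298   5  16  24] [219.58 305.54]
scene bright [216 319  64  21 694] [257.71 332.42]
scene brass [124  17   9  10  69] [127.88  21.14]
scene brass [132  45   9  10  57] [135.58  48.95]
scene brass [393 156   4   4  14] [394.71 157.5 ]
scene brass [292 208  11   8  57] [297.25 211.6 ]
scene brass [577 250  63  50 565] [609.25 279.64]
scene brass [ 484  262  111   66 1485] [540.92 299.23]
scene brass [ 384  288  116   70 1694] [442.41 327.44]
scene brass [  97  344  108   99 5758] [149.08 391.94]
scene green [602  89   7  11  45] [605.44  92.31]
scene green [ 376  194   41   40 1058] [395.67 214.02]
```

View pics/c1.png

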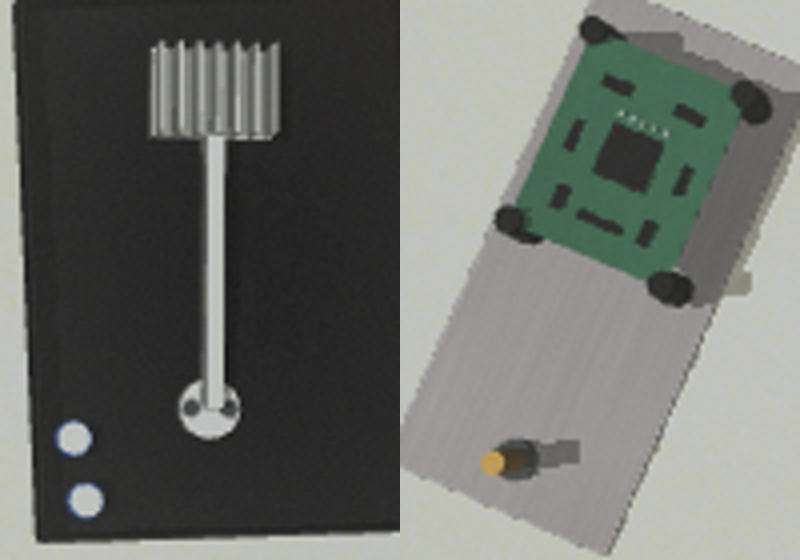

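View pics/c2.png

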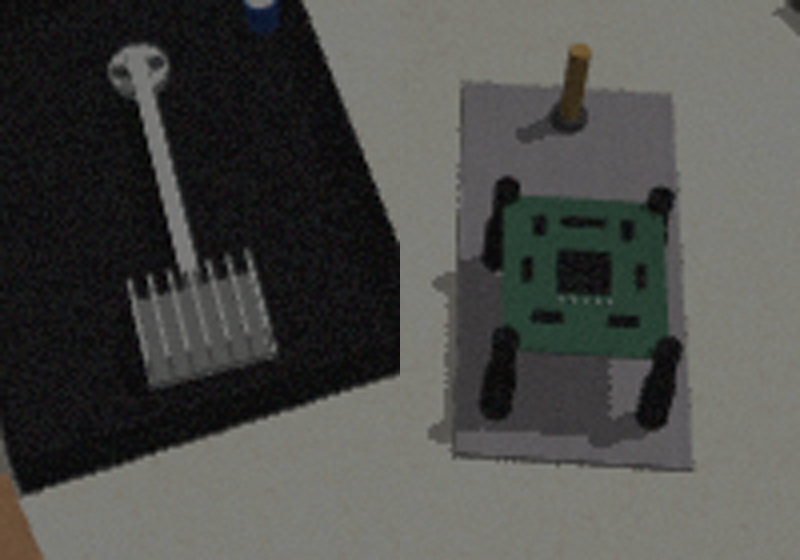

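In the enlarged crops, the top view gives foot (422.0,281.6), bar-sink junction (423.5,213.9), chip (236.6,239.1) and stud top (202.6,315.4). The scene view gives foot (214.2,242.0), chip (395.6,212.6) and stud top (394.6,157.1). Next I triangulate.

Run:
```python
from m import *
def chip(n,u):
    p=cv2.resize(S[n]['pixels'],None,fx=4,fy=4,interpolation=cv2.INTER_CUBIC); m=(p.max(2)<62 if n=='top' else p.max(2)<45).astype(np.uint8)
    m=cv2.morphologyEx(m,cv2.MORPH_OPEN,np.ones((7,7)))
    k,l,st,ce=cv2.connectedComponentsWithStats(m); i=l[int(u[1]*4),int(u[0]*4)]; print(n,'chip',i,st[i]); return (ce[i]+.5)/4-.5
ct=chip('top',(236.6,239.1)); cs=chip('scene',(395.6,212.6)); print(ct,cs)
T,C=S['top'],S['scene']
print('chip',tri(T,ct,C,cs), onz(T,ct,.078),onz(C,cs,.078))
st,ss=(202.9,315.3),(394.7,157.1)
print('stud',tri(T,st,C,ss),onz(T,st,.078),onz(C,ss,.078))
ft,fs=(422.1,281.6),(214.2,242.1)
print('foot',tri(T,ft,C,fs),onz(T,ft,.014),onz(C,fs,.014))
# bar: bright-strip centre per row, line in image
g=T['pixels'].max(2).astype(float); rows=np.arange(218,272); xs=[]
for y in rows:
    w=np.clip(g[y,412:434]-100,0,None); xs.append((w*np.arange(412,434)).sum()/w.sum())
f=np.polyfit(rows,xs,1); print('bar',f,np.std(np.polyval(f,rows)-xs))
for y in(214,240,281.6): print(onz(T,(np.polyval(f,y),y),.032))
gs=C['pixels'].max(2).astype(float); rs=np.arange(254,288); xs=[]
for y in rs:
    c=int(214.5+(y-242)*.25); w=np.clip(gs[y,c-7:c+8]-65,0,None); xs.append((w*np.arange(c-7,c+8)).sum()/w.sum())
f2=np.polyfit(rs,xs,1); print('barS',f2,np.std(np.polyval(f2,rs)-xs))
for y in(250,270,290): print(onz(C,(np.polyval(f2,y),y),.032))
# bar height from two views: intersect scene pixel ray with the plane through top camera and bar line
o,d1=ray(T,(np.polyval(f,220),220));_,d2=ray(T,(np.polyval(f,270),270)); n=np.cross(d1,d2)
o2,d=ray(C,(np.polyval(f2,270),270)); print('bar top pt',o2+d*(n@(o-o2))/(n@d))
print('gripper check: proj TCP grasp point',proj(T,readout.get_state()['tool_pos']),proj(C,readout.get_state()['tool_pos']))
```

```text
top chip 8 [ 916  925   66   65 2850]
scene chip 34 [1556  829   56   47 2436]
[236.67210526 238.98859649] [395.511289   212.63095238]
chip (array([0.56691553, 0.22506047, 0.07405489]), np.float64(0.002390813988922233)) [0.56690074 0.22556015 0.078     ] [0.56964432 0.22210566 0.078     ]
stud (array([0.37135325, 0.30190236, 0.07608143]), np.float64(0.001629152247759915)) [0.37167345 0.30227157 0.078     ] [0.37301411 0.30008085 0.078     ]
foot (array([ 0.47413612, -0.25906497,  0.01015039]), np.float64(0.001102994840993674)) [ 0.47412429 -0.25783809  0.014     ] [ 0.47695389 -0.25961336  0.014     ]
bar [-1.87250547e-03  4.23874634e+02] 0.03604509792992083
[ 0.65116896 -0.25651638  0.032     ]
[ 0.582363   -0.25704905  0.032     ]
[ 0.47362249 -0.25789087  0.032     ]
barS [  0.24998053 153.79416989] 0.054461501409201106
[ 0.51826704 -0.25932385  0.032     ]
[ 0.58450148 -0.25912518  0.032     ]
[ 0.64731012 -0.25893679  0.032     ]
bar top pt [ 0.57678104 -0.25906901  0.0209651 ]
gripper check: proj TCP grasp point [597.90614445 429.38380796] [ 48.16072083 129.53136712]
```

Request:
{"api": "carry_out", "payload": {"motion": [[[0,0,0,0,0,0.124,100],[0,0,0,0,0,0.124,100],[20,-15,0,0,0,0,100],[36,-26,0,0,0,0,100],[36,-26,0,0,0,0,100],[36,-26,0,0,0,0,100],[36,-26,0,0,0,0,100],[36,-26,0,0,0,0,100]]], "squeeze": 30}}

```text
clock: 0.9
tool_pos: [0.3576, -0.4571, 0.2278]
eef_rot: [1.0, 0.003, -0.0, -0.0]
contact_force: [0.9, -0.4, -0.2]
opening: 1.006
```

Request:
{"api": "carry_out", "payload": {"motion": [[[36,-26,0,0,0,0,100],[36,-26,0,0,0,0,100],[36,-26,0,0,0,0,100],[36,-26,0,0,0,0,100],[36,-26,0,0,0,0,100],[36,-26,0,0,0,0,100],[0,0,0,0,0,0,100],[0,0,0,0,0,0,100]]]}}

```text
clock: 1.7
tool_pos: [0.572, -0.2996, 0.2274]
eef_rot: [1.0, 0.005, -0.001, -0.0]
contact_force: [0.2, -0.5, -1.3]
opening: 0.995
```

```bash
cat >> h.py <<'E'
def todo(p,yaw):
    """tool-frame shift (mm) and turn to a downward tool pose with tool-x yaw (rad)"""
    s=readout.get_state(); q=R.from_quat(s['eef_rot']); t=R.from_euler('z',yaw)*R.from_quat([1,0,0,0])
    print('clock',s['clock'],'pos',s['tool_pos'].round(4),'F',s['contact_force'].round(2),'M',s['moment'].round(2),'op',round(s['opening'],3))
    print('shift mm',(1e3*q.inv().apply(np.array(p)-s['tool_pos'])).round(1),'turn',(q.inv()*t).as_rotvec().round(4))
E
python3 -c "
from h import *
todo([.625,-.258,.12],np.radians(.3))"
```

```text
clock 1.7 pos [ 0.572  -0.2996  0.2274] F [ 0.15 -0.48 -1.33] M [ 0.02  0.03 -0.03] op 0.995
shift mm [ 53.6 -41.  107.4] turn [-0.0006  0.001   0.0044]
```

Down to z = 0.10, then I'll check the fingers against the bar in both cameras.

Request:
{"api": "carry_out", "payload": {"motion": [[[18,-14,20,0,0,0.004,100],[18,-14,30,0,0,0,100],[17,-13,30,0,0,0,100],[0,0,30,0,0,0,100],[0,0,17,0,0,0,100],[0,0,0,0,0,0,100],[0,0,0,0,0,0,100]]]}}

```text
clock: 2.4
tool_pos: [0.6234, -0.2616, 0.1015]
eef_rot: [1.0, 0.0, -0.0, 0.001]
contact_force: [-0.3, 0.6, 0.5]
opening: 0.998
```

```bash
python3 -c "
from h import *
import pickle
todo([.625,-.258,.03],np.radians(.3))
o=[]
for n,x,y in(('top',370,170),('scene',160,180)):
    s=snap(n); pickle.dump(s,open(n+'2.pkl','wb'))
    o.append(cv2.resize(s['pixels'][y:y+140,x:x+100,::-1],None,fx=4,fy=4,interpolation=cv2.INTER_CUBIC))
    t=readout.get_state()['tool_pos']+[0,0,-.022]; print(n,[ (proj(s,t+[0,dy,0])).round(1) for dy in(-.044,0,.044)])
cv2.imwrite('pics/c3.png',np.hstack(o))
"
```

```text
clock 2.4 pos [ 0.6234 -0.2616  0.1015] F [-0.3   0.59  0.53] M [-0.01 -0.05 -0.  ] op 0.998
shift mm [ 1.6 -3.7 71.5] turn [ 0.001   0.0006 -0.0046]
top [array([446.2, 222.1]), array([428.8, 221.7]), array([411.4, 221.2])]
scene [array([203.1, 276.6]), array([221. , 272.2]), array([238.7, 267.8])]
```

View pics/c3.png

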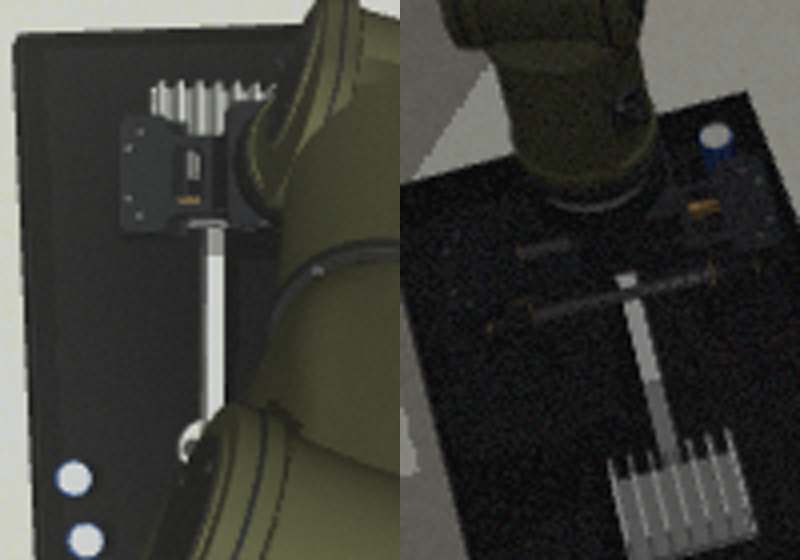

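The view shows the gripper over the bar, but the fingers vanish against the black tray. In the scene view the housing's gold marks are at about (193,257) and (238,248). I'll brighten the same pictures.

```bash
python3 -c "
from h import *
import pickle
o=[]
for n,x,y in(('top',370,170),('scene',170,220)):
    s=pickle.load(open(n+'2.pkl','rb'))
    p=s['pixels'][y:y+70,x:x+90,::-1].astype(float)
    p=255*np.clip(p/(110 if n=='top' else 70),0,1)**.6
    o.append(cv2.resize(cv2.GaussianBlur(p.astype(np.uint8),(0,0),.6),None,fx=8,fy=8,interpolation=cv2.INTER_CUBIC)[:300 if n=='top' else 560])
    print([ (z,proj(s,[.6234,-.2616,z]).round(1)) for z in(.08,.1,.14,.18)])
cv2.imwrite('pics/c4.png',o[1])
"
```

```text
[(0.08, array([428.8, 222. ])), (0.1, array([430.3, 220.9])), (0.14, array([433.5, 218.6])), (0.18, array([436.8, 216.2]))]
[(0.08, array([220.8, 271.9])), (0.1, array([219.7, 267.4])), (0.14, array([217.4, 257.8])), (0.18, array([215. , 247.8]))]
```

View pics/c4.png

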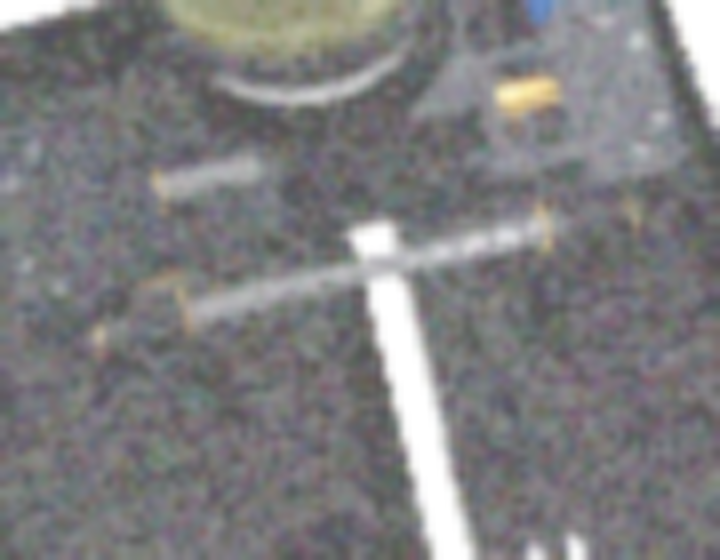

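The scene picture shows only the housing rod between (193,259) and (238,249), roughly symmetrical about the bar to within a pixel or two. That fits the computed pose, so I descend, close and check.

Request:
{"api": "carry_out", "payload": {"motion": [[[1.6,-3.7,15,0,0,-0.004,100],[0,0,20,0,0,0,100],[0,0,16,0,0,0,100],[0,0,10,0,0,0,100],[0,0,7,0,0,0,100],[0,0,3,0,0,0,100],[0,0,0,0,0,0,100],[0,0,0,0,0,0,100]]], "squeeze": 30}}

```text
clock: 3.3
tool_pos: [0.6264, -0.2563, 0.0307]
eef_rot: [1.0, 0.003, 0.001, 0.0]
contact_force: [-0.0, 0.2, 0.3]
opening: 0.999
```

```bash
python3 -c "
from h import *
todo([.625,-.258,.03],np.radians(.3))"
```

```text
clock 3.3 pos [ 0.6264 -0.2563  0.0307] F [-0.05  0.17  0.35] M [ 0.07 -0.04 -0.  ] op 0.999
shift mm [-1.4  1.7  0.7] turn [ 0.0005 -0.0011  0.0014]
```

Request:
{"api": "carry_out", "payload": {"motion": [[[-1.2,1.5,0,0,0,0,60],[0,0,0,0,0,0,30],[0,0,0,0,0,0,5],[0,0,0,0,0,0,0],[0,0,0,0,0,0,0],[0,0,0,0,0,0,0],[0,0,0,0,0,0,0],[0,0,0,0,0,0,0]]], "squeeze": 45}}

```text
clock: 4.1
tool_pos: [0.6247, -0.2576, 0.0301]
eef_rot: [1.0, 0.003, -0.0, 0.0]
contact_force: [0.1, -0.4, 0.1]
opening: 0.299
```

Request:
{"api": "carry_out", "payload": {"motion": [[[0,0,0,0,0,0,0],[0,0,0,0,0,0,0],[0,0,0,0,0,0,0]]]}}

```text
clock: 4.4
tool_pos: [0.6247, -0.2576, 0.0301]
eef_rot: [1.0, 0.003, -0.0, 0.0]
contact_force: [0.8, -0.9, 1.1]
opening: 0.024
```

```bash
python3 -c "
from h import *
todo([.625,-.258,.03],np.radians(.3))"
```

```text
clock 4.4 pos [ 0.6247 -0.2576  0.0301] F [ 0.83 -0.9   1.07] M [0.03 0.01 0.04] op 0.024
shift mm [0.3 0.4 0.1] turn [0.0001 0.     0.0016]
```

The opening of 0.024 is too small for a 12 mm bar, so I look before doing anything else.

Request:
{"api": "carry_out", "payload": {"motion": [[[0,0,0,0,0,0,0],[0,0,0,0,0,0,0]]]}}

```text
clock: 4.6
tool_pos: [0.6247, -0.2576, 0.0301]
eef_rot: [1.0, 0.003, 0.0, 0.0]
contact_force: [-0.2, -1.3, 0.5]
opening: 0.006
```

```bash
python3 -c "
from h import *
import pickle
todo([.625,-.258,.03],np.radians(.3))
o=[]
for n,x,y in(('top',370,170),('scene',170,220)):
    s=snap(n); pickle.dump(s,open(n+'3.pkl','wb'))
    p=s['pixels'][y:y+130,x:x+100,::-1].astype(float)
    p=255*np.clip(p/(140 if n=='top' else 90),0,1)**.7
    o.append(cv2.resize(cv2.GaussianBlur(p.astype(np.uint8),(0,0),.5),None,fx=4,fy=4,interpolation=cv2.INTER_CUBIC))
    t=readout.get_state()['tool_pos']; print(n,proj(s,t).round(1))
cv2.imwrite('pics/c5.png',np.hstack(o))
"
```

```text
clock 4.6 pos [ 0.6247 -0.2576  0.0301] F [-0.17 -1.26  0.48] M [-0.03  0.05  0.01] op 0.006
shift mm [0.3 0.4 0.1] turn [ 0.0001 -0.      0.0016]
top [423.7 224.1]
scene [225.1 282.9]
```

View pics/c5.png

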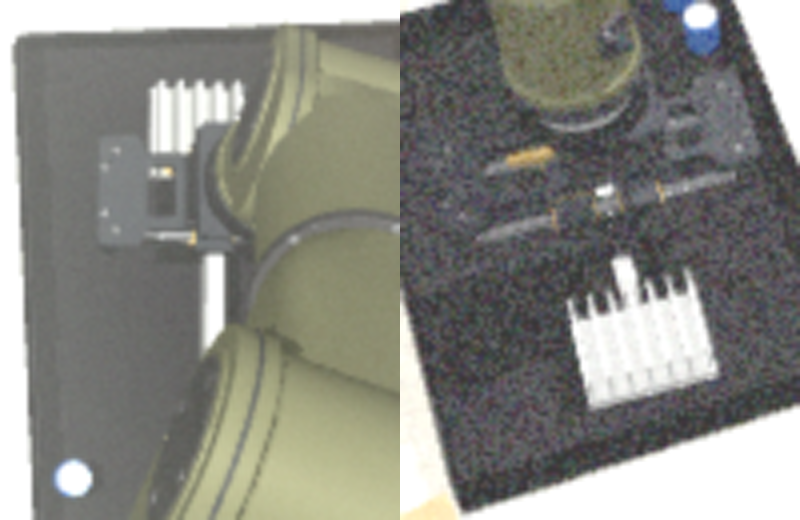

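The scene view shows the finger carriers around (607,197) in the crop, close about the bar, so the picture and the opening reading disagree. I test with a small slow lift and watch the force.

Request:
{"api": "carry_out", "payload": {"motion": [[[0,0,-2,0,0,0,0],[0,0,-4,0,0,0,0],[0,0,-4,0,0,0,0],[0,0,-4,0,0,0,0],[0,0,-2,0,0,0,0],[0,0,0,0,0,0,0],[0,0,0,0,0,0,0]]]}}

```text
clock: 5.4
tool_pos: [0.6247, -0.2576, 0.0462]
eef_rot: [1.0, 0.003, -0.0, 0.0]
contact_force: [0.3, 0.2, 0.0]
opening: 0.002
```

```bash
python3 -c "
from h import *
import pickle
todo([.625,-.258,.03],np.radians(.3))
s=snap('scene'); pickle.dump(s,open('scene4.pkl','wb'));a=pickle.load(open('scene3.pkl','rb'))
d=[]
x,y=160,215
for q in(a,s):
    p=q['pixels'][y:y+120,x:x+80,::-1].astype(float); p=255*np.clip(p/110,0,1)**.7
    d.append(cv2.resize(cv2.GaussianBlur(p.astype(np.uint8),(0,0),.4),None,fx=5,fy=5,interpolation=cv2.INTER_CUBIC))
cv2.imwrite('pics/c6.png',np.hstack(d))
D=cv2.absdiff(a['pixels'],s['pixels']).max(2)[285:325,205:250]; print('sink area change',D.mean())
"
```

```text
clock 5.4 pos [ 0.6247 -0.2576  0.0462] F [0.32 0.23 0.03] M [ 0.06 -0.01 -0.01] op 0.002
shift mm [ 0.3  0.4 16.2] turn [0.0001 0.     0.0016]
sink area change 5.537222222222222
```

View pics/c6.png

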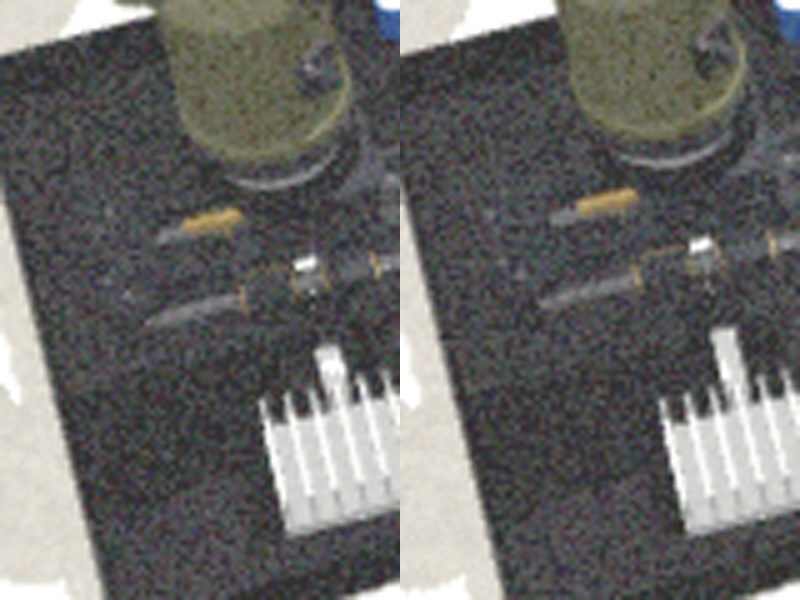

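The lift left the bracket in the tray with zero load and the jaws shut. The fingers closed above the bar, so the fingertips must sit higher than the nominal 22 mm reach suggests. I'll check the fingertips in the first pictures, where the gripper stood over bright bench.

Run:
```python
from m import *
t=np.array([.158,-.605,.228])
q=R.from_quat([.99189,.1271,0,0]); 
a=crop('scene',0,70,80,80,5); b=crop('top',560,400,80,80,5)
for n in S:
    for dz in(0,.022):
        print(n,dz,[proj(S[n],t+q.apply([dx,dy,dz])).round(1).tolist() for dx,dy in((0,-.044),(0,.044),(.009,-.044),(.009,.044),(0,0))])
cv2.imwrite('pics/c7.png',np.hstack([a,b]))
print('fk-free check: state',readout.get_state()['tool_pos'])
```

```text
top 0 [[578.7, 433.7], [618.0, 424.6], [577.6, 429.6], [616.9, 420.4], [598.4, 429.2]]
top 0.022 [[574.1, 431.3], [612.7, 422.2], [573.0, 427.2], [611.6, 418.2], [593.4, 426.8]]
scene 0 [[64.7, 123.7], [30.5, 135.5], [65.7, 125.7], [31.4, 137.6], [47.8, 129.6]]
scene 0.022 [[67.8, 130.1], [34.0, 141.9], [68.8, 132.1], [34.9, 144.0], [51.0, 136.0]]
fk-free check: state [ 0.62462089 -0.25756401  0.04603707]
```

View pics/c7.png

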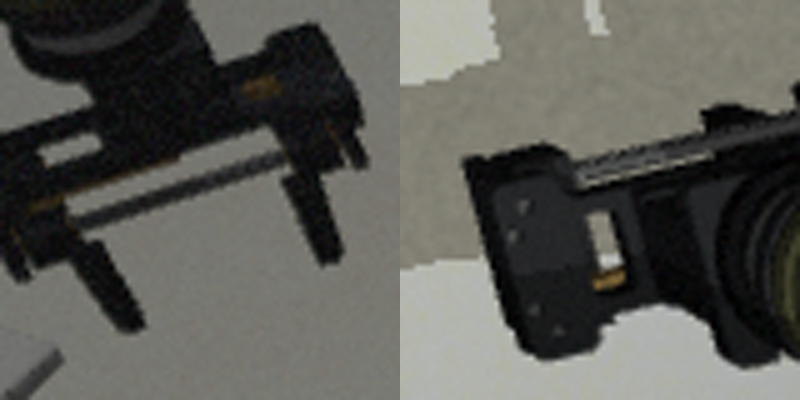

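The picture puts the true fingertips at about (29,135) and (63,122). That's about 10 px above the nominal prediction, so they stand about 3 cm higher than reported. The mismatch is almost purely vertical, so lateral alignment holds. I'll open, go down by the missing amount, and find the tray floor gently by touch.

Request:
{"api": "carry_out", "payload": {"motion": [[[0,0,0,0,0,0,100],[0,0,0,0,0,0,100],[0,0,0,0,0,0,100],[0,0,0,0,0,0,100],[0,0,0,0,0,0,100],[0,0,0,0,0,0,100],[0,0,0,0,0,0,100],[0,0,0,0,0,0,100]]]}}

```text
clock: 6.25
tool_pos: [0.6248, -0.2576, 0.0461]
eef_rot: [1.0, 0.003, 0.0, 0.0]
contact_force: [0.1, -0.0, -0.2]
opening: 0.706
```

Request:
{"api": "carry_out", "payload": {"motion": [[[0,0,10,0,0,0,100],[0,0,10,0,0,0,100],[0,0,8,0,0,0,100],[0,0,4,0,0,0,100],[0,0,2,0,0,0,100],[0,0,0,0,0,0,100]]]}}

```text
clock: 6.85
tool_pos: [0.6246, -0.2576, 0.0117]
eef_rot: [1.0, 0.003, -0.0, -0.0]
contact_force: [-1.0, -0.0, -0.3]
opening: 0.997
```

Request:
{"api": "carry_out", "payload": {"motion": [[[0,0,2,0,0,0,100],[0,0,0,0,0,0,100],[0,0,2,0,0,0,100],[0,0,0,0,0,0,100]]]}}

```text
clock: 7.25
tool_pos: [0.6247, -0.2575, 0.0081]
eef_rot: [1.0, 0.003, -0.0, -0.0]
contact_force: [-0.1, 0.4, 0.3]
opening: 1.001
```

Reported tips would now be below the bench with no contact, which confirms the offset. I continue in small steps.

Request:
{"api": "carry_out", "payload": {"motion": [[[0,0,2,0,0,0,100],[0,0,0,0,0,0,100],[0,0,2,0,0,0,100],[0,0,0,0,0,0,100]]]}}

```text
clock: 7.65
tool_pos: [0.6246, -0.2575, 0.0039]
eef_rot: [1.0, 0.003, -0.0, -0.0]
contact_force: [-0.4, 0.0, 0.1]
opening: 1.002
```

Request:
{"api": "carry_out", "payload": {"motion": [[[0,0,1.5,0,0,0,100],[0,0,0,0,0,0,100]]]}}

```text
clock: 7.85
tool_pos: [0.6246, -0.2576, 0.0024]
eef_rot: [1.0, 0.003, -0.0, -0.0]
contact_force: [0.0, -1.1, 0.3]
opening: 1.0
```

Request:
{"api": "carry_out", "payload": {"motion": [[[0,0,1.5,0,0,0,100],[0,0,0,0,0,0,100]]]}}

```text
clock: 8.05
tool_pos: [0.6246, -0.2576, 0.0009]
eef_rot: [1.0, 0.003, -0.0, -0.0]
contact_force: [0.2, -0.4, 0.6]
opening: 1.0
```

Request:
{"api": "carry_out", "payload": {"motion": [[[0,0,1.5,0,0,0,100],[0,0,0,0,0,0,100]]]}}

```text
clock: 8.25
tool_pos: [0.6246, -0.2575, -0.0006]
eef_rot: [1.0, 0.003, -0.0, -0.0]
contact_force: [-0.2, -0.2, 0.6]
opening: 0.998
```

Request:
{"api": "carry_out", "payload": {"motion": [[[0,0,1.5,0,0,0,100],[0,0,0,0,0,0,100]]]}}

```text
clock: 8.45
tool_pos: [0.6246, -0.2575, -0.0021]
eef_rot: [1.0, 0.003, -0.0, -0.0]
contact_force: [0.1, 0.2, 0.4]
opening: 1.0
```

Request:
{"api": "carry_out", "payload": {"motion": [[[0,0,1,0,0,0,100],[0,0,0,0,0,0,100]]]}}

```text
clock: 8.65
tool_pos: [0.6246, -0.2576, -0.003]
eef_rot: [1.0, 0.003, -0.0, -0.0]
contact_force: [-0.1, -0.0, 0.7]
opening: 1.0
```

Request:
{"api": "carry_out", "payload": {"motion": [[[0,0,1.5,0,0,0,100],[0,0,0,0,0,0,100]]]}}

```text
clock: 8.85
tool_pos: [0.6246, -0.2576, -0.0046]
eef_rot: [1.0, 0.003, -0.0, -0.0]
contact_force: [0.2, 0.4, -0.7]
opening: 0.997
```

Request:
{"api": "carry_out", "payload": {"motion": [[[0,0,1.5,0,0,0,100],[0,0,0,0,0,0,100]]]}}

```text
clock: 9.05
tool_pos: [0.6248, -0.2576, -0.0059]
eef_rot: [1.0, 0.003, 0.0, 0.0]
contact_force: [-0.2, -0.2, -0.5]
opening: 0.999
```

Request:
{"api": "carry_out", "payload": {"motion": [[[0,0,1.5,0,0,0,100],[0,0,0,0,0,0,100]]]}}

```text
clock: 9.25
tool_pos: [0.6248, -0.2576, -0.0061]
eef_rot: [1.0, 0.003, 0.0, 0.0]
contact_force: [-2.5, 1.1, 7.9]
opening: 1.002
```

Request:
{"api": "carry_out", "payload": {"motion": [[[0,0,1,0,0,0,100],[0,0,0,0,0,0,100]]]}}

```text
clock: 9.45
tool_pos: [0.6248, -0.2577, -0.0061]
eef_rot: [1.0, 0.003, 0.0, 0.0]
contact_force: [-4.3, 1.5, 15.1]
opening: 0.997
```

The floor is felt at reported z = −0.0061, so the reported height is about 32 mm low. I raise to 2.5–3 mm above the floor and grip.

Request:
{"api": "carry_out", "payload": {"motion": [[[0,0,-3,0,0,0,100],[0,0,-2,0,0,0,100],[0,0,0,0,0,0,40],[0,0,0,0,0,0,0],[0,0,0,0,0,0,0],[0,0,0,0,0,0,0],[0,0,0,0,0,0,0],[0,0,0,0,0,0,0]]], "squeeze": 45}}

```text
clock: 10.25
tool_pos: [0.6247, -0.2576, -0.0035]
eef_rot: [1.0, 0.003, -0.0, 0.0]
contact_force: [0.0, 0.4, -0.9]
opening: 0.479
```

Request:
{"api": "carry_out", "payload": {"motion": [[[0,0,0,0,0,0,0],[0,0,0,0,0,0,0],[0,0,0,0,0,0,0],[0,0,0,0,0,0,0],[0,0,0,0,0,0,0],[0,0,0,0,0,0,0]]]}}

```text
clock: 10.85
tool_pos: [0.6247, -0.2573, -0.0034]
eef_rot: [1.0, 0.003, -0.0, -0.0]
contact_force: [-0.7, 1.0, 0.3]
opening: 0.132
```

The opening is now 11.6 mm, so the jaws are on the bar. I lift slowly and check load and level.

Request:
{"api": "carry_out", "payload": {"motion": [[[0,0,0,0,0,0,0],[0,0,-1,0,0,0,0],[0,0,-3,0,0,0,0],[0,0,-6,0,0,0,0],[0,0,-6,0,0,0,0],[0,0,-4,0,0,0,0],[0,0,0,0,0,0,0],[0,0,0,0,0,0,0]]]}}

```text
clock: 11.65
tool_pos: [0.6248, -0.2576, 0.0168]
eef_rot: [1.0, 0.003, 0.0, 0.0]
contact_force: [0.5, 0.9, -3.8]
opening: 0.134
```

```bash
python3 -c "
from h import *
todo([.625,-.258,.19],np.radians(.3))"
```

```text
clock 11.65 pos [ 0.6248 -0.2576  0.0168] F [ 0.47  0.93 -3.78] M [ 0.03  0.05 -0.02] op 0.134
shift mm [   0.3    0.4 -173.2] turn [ 0.0002 -0.0002  0.0016]
```

Request:
{"api": "carry_out", "payload": {"motion": [[[0,0,-8,0,0,0,0],[0,0,-16,0,0,0,0],[0,0,-24,0,0,0,0],[0,0,-28,0,0,0,0],[0,0,-26,0,0,0,0],[0,0,-18,0,0,0,0],[0,0,-10,0,0,0,0],[0,0,-4,0,0,0,0]]]}}

```text
clock: 12.45
tool_pos: [0.6253, -0.2578, 0.1525]
eef_rot: [1.0, 0.003, 0.001, 0.0]
contact_force: [-0.1, -0.1, -3.8]
opening: 0.129
```

Request:
{"api": "carry_out", "payload": {"motion": [[[0,0,0,0,0,0,0],[-1.5,-7,0,0,0,0,0],[-3,-14,0,0,0,0,0],[-5,-22,0,0,0,0,0],[-6,-28,0,0,0,0,0],[-6,-28,0,0,0,0,0],[-6,-28,0,0,0,0,0],[-6,-28,0,0,0,0,0]]]}}

```text
clock: 13.25
tool_pos: [0.5889, -0.0999, 0.15]
eef_rot: [1.0, 0.004, -0.001, -0.001]
contact_force: [0.6, 0.1, -3.4]
opening: 0.133
```

Request:
{"api": "carry_out", "payload": {"motion": [[[-6,-28,0,0,0,0,0],[-6,-28,0,0,0,0,0],[-6,-28,0,0,0,0,0],[-6,-28,0,0,0,0,0],[-6,-28,0,0,0,0,0],[-6,-28,0,0,0,0,0],[-6,-28,0,0,0,0,0],[-6,-28,0,0,0,0,0]]]}}

```text
clock: 14.05
tool_pos: [0.5389, 0.1233, 0.1501]
eef_rot: [1.0, 0.004, -0.001, -0.0]
contact_force: [-0.1, 0.8, -3.9]
opening: 0.13
```

Request:
{"api": "carry_out", "payload": {"motion": [[[-6,-28,0,0,0,0,0],[-6,-28,0,0,0,0,0],[-5,-22,0,0,0,0,0],[-4,-14,0,0,0,0,0],[-2,-7,0,0,0,0,0],[0,0,0,0,0,0,0],[0,0,0,0,0,0,0]]]}}

```text
clock: 14.75
tool_pos: [0.5172, 0.2182, 0.1505]
eef_rot: [1.0, 0.003, 0.0, 0.001]
contact_force: [-1.0, -0.2, -4.0]
opening: 0.131
```

```bash
python3 -c "
from h import *
todo([.511,.246,.14],np.radians(-21.6))"
```

```text
clock 14.75 pos [0.5172 0.2182 0.1505] F [-0.97 -0.21 -4.02] M [0.03 0.03 0.02] op 0.131
shift mm [ -6.  -27.9  10.5] turn [ 1.400e-03 -3.000e-04  3.823e-01]
```

Still held, with a steady 3.9 N. Now the final shift and turn, then a look before the last descent.

Request:
{"api": "carry_out", "payload": {"motion": [[[-2,-10,0,0,0,0,0],[-3,-12,3,0,0,0.04,0],[-1,-6,3,0,0,0.08,0],[0,0,4,0,0,0.1,0],[0,0,0,0,0,0.08,0],[0,0,0,0,0,0.05,0],[0,0,0,0,0,0.03,0],[0,0,0,0,0,0,0]]]}}

```text
clock: 15.55
tool_pos: [0.5111, 0.2476, 0.1406]
eef_rot: [0.983, -0.186, 0.0, 0.0]
contact_force: [-0.1, 1.0, -4.3]
opening: 0.133
```

Request:
{"api": "carry_out", "payload": {"motion": [[[0,0,0,0,0,0,0],[0,0,0,0,0,0,0],[0,0,0,0,0,0,0]]]}}

```text
clock: 15.85
tool_pos: [0.5111, 0.2476, 0.1406]
eef_rot: [0.983, -0.185, 0.0, -0.0]
contact_force: [0.7, 0.5, -3.7]
opening: 0.131
```

```bash
python3 -c "
from h import *
import pickle
todo([.511,.246,.1105],np.radians(-21.6))
z=readout.get_state()['tool_pos'][2]+.0075
o=[]
c=R.from_euler('z',-21.6,degrees=True)
for n,x,y in(('top',180,190),('scene',350,110)):
    s=snap(n); pickle.dump(s,open(n+'5.pkl','wb'))
    o.append(cv2.resize(s['pixels'][y:y+140,x:x+100,::-1],None,fx=4,fy=4,interpolation=cv2.INTER_CUBIC))
    # predicted (by dead reckoning) pixels: foot top centre, sink top corners
    for nm,b in(('foot',(-.15,0,.010)),('sinkA',(.09,.04,.036)),('sinkB',(.09,-.04,.036)),('sinkC',(.03,.04,.036)),('sinkD',(.03,-.04,.036)),('footbottom',(-.17,0,0))):
        u=proj(s,c.apply(b)+[.512,.246,z]); print(n,nm,u.round(1),'crop',((u-[x,y]+.5)*4-.5).round(0))
cv2.imwrite('pics/c8.png',np.hstack(o))
"
```

```text
clock 15.85 pos [0.5111 0.2476 0.1406] F [ 0.68  0.54 -3.72] M [ 0.05  0.04 -0.01] op 0.131
shift mm [ 0.5  1.5 30.1] turn [-0.0001 -0.      0.004 ]
top foot [195.8 316.1] crop [ 65. 506.]
top sinkA [219.9 215.7] crop [161. 104.]
top sinkB [250.8 228.9] crop [285. 157.]
top sinkC [209.5 238.9] crop [119. 197.]
top sinkD [240.4 252.2] crop [243. 250.]
top footbottom [193.4 323.7] crop [ 55. 536.]
scene foot [398.6 136.1] crop [196. 106.]
scene sinkA [417.6 194.7] crop [272. 340.]
scene sinkB [385.4 192.7] crop [143. 332.]
scene sinkC [416.7 177.2] crop [268. 270.]
scene sinkD [385.4 175.3] crop [143. 263.]
scene footbottom [398.1 134. ] crop [194.  97.]
```

View pics/c8.png

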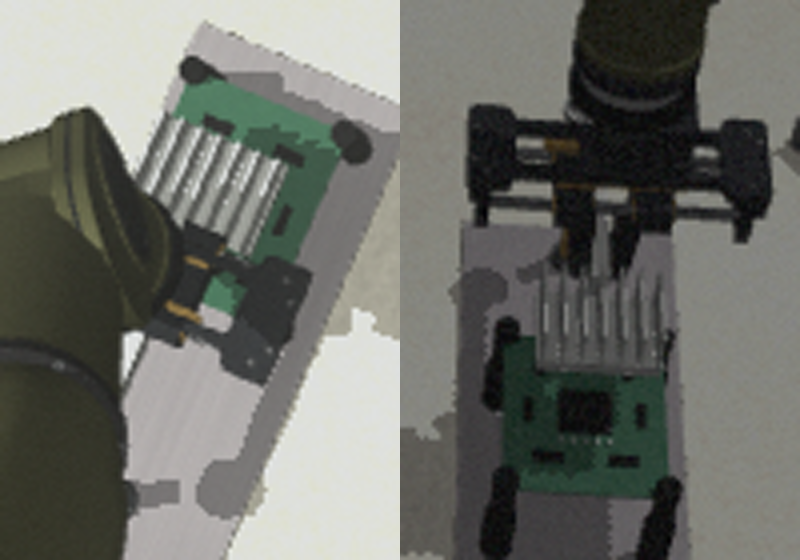

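Top view: sink corners are at about (168,112), (288,155) and (245,250) in the crop, within about 2 px of prediction. Scene view: the sink underside edge runs from (540,364) to (664,372), parallel to the board, so the bracket looks level. I correct the 1.5 mm and go down 30 mm.

Request:
{"api": "carry_out", "payload": {"motion": [[[0.5,1.5,2,0,0,0.004,0],[0,0,5,0,0,0,0],[0,0,7,0,0,0,0],[0,0,7,0,0,0,0],[0,0,5,0,0,0,0],[0,0,3,0,0,0,0],[0,0,1,0,0,0,0],[0,0,0,0,0,0,0]]]}}

```text
clock: 16.75
tool_pos: [0.511, 0.2461, 0.1105]
eef_rot: [0.982, -0.187, -0.0, 0.0]
contact_force: [-0.5, -0.5, -4.3]
opening: 0.133
```

Request:
{"api": "carry_out", "payload": {"motion": [[[0,0,0,0,0,0,0],[0,0,0,0,0,0,0],[0,0,0,0,0,0,0]]]}}

```text
clock: 17.05
tool_pos: [0.5111, 0.2462, 0.1108]
eef_rot: [0.982, -0.187, 0.0, -0.0]
contact_force: [0.3, -0.7, -3.1]
opening: 0.134
```

```bash
python3 -c "
from h import *
import pickle
todo([.511,.246,.1105],np.radians(-21.6))
st=readout.get_state(); z=st['tool_pos'][2]+.0075; o=[]
c=R.from_euler('z',-21.6,degrees=True)
for n,x,y in(('top',190,205),('scene',360,145)):
    s=snap(n); pickle.dump(s,open(n+'6.pkl','wb')); k=6
    im=cv2.resize(s['pixels'][y:y+90,x:x+66,::-1],None,fx=k,fy=k,interpolation=cv2.INTER_CUBIC)
    for b in((.09,.04,.036),(.09,-.04,.036),(.03,-.04,.036),(.09,.04,0),(.09,-.04,0),(-.15,0,.01)):
        u=(proj(s,c.apply(b)+[st['tool_pos'][0]+.0008,st['tool_pos'][1],z])-[x,y]+.5)*k-.5; print(n,b,u.round(0))
        cv2.circle(im,tuple(int(v) for v in u.round()),3,(0,0,255),1)
    o.append(im)
cv2.imwrite('pics/c9.png',np.hstack(o))
"
```

```text
clock 17.05 pos [0.5111 0.2462 0.1108] F [ 0.33 -0.75 -3.09] M [ 0.04 -0.03  0.01] op 0.134
shift mm [0.  0.2 0.3] turn [-0.0003 -0.0003 -0.0002]
top (0.09, 0.04, 0.036) [196.  78.]
top (0.09, -0.04, 0.036) [377. 155.]
top (0.03, -0.04, 0.036) [316. 292.]
top (0.09, 0.04, 0) [212.  90.]
top (0.09, -0.04, 0) [388. 166.]
top (-0.15, 0, 0.01) [ 54. 667.]
scene (0.09, 0.04, 0.036) [337. 348.]
scene (0.09, -0.04, 0.036) [147. 336.]
scene (0.03, -0.04, 0.036) [147. 232.]
scene (0.09, 0.04, 0) [324. 403.]
scene (0.09, -0.04, 0) [138. 391.]
scene (-0.15, 0, 0.01) [226.  -4.]
```

View pics/c9.png

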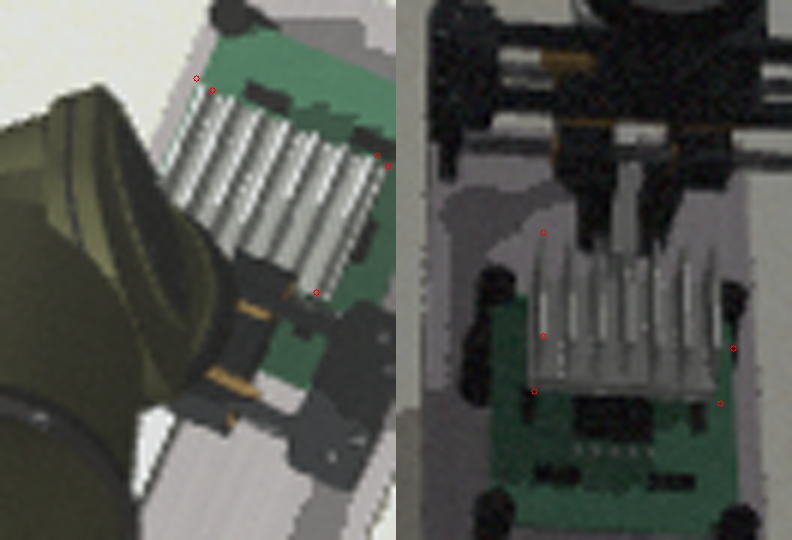

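Both views show the sink over the chip. The top-view corners at (205,88), (380,158) and (320,298) are about 1 px, or 2–3 mm, off prediction and hint at a yaw error of about 1°. I measure the fin direction and front-edge midpoint once, numerically.

Run:
```python
from h import *
import pickle
def fin(s,poly,z,tag):
    g=cv2.cvtColor(s['pixels'],cv2.COLOR_RGB2GRAY).astype(np.float32)
    m=np.zeros(g.shape,np.uint8); cv2.fillPoly(m,[np.array(poly,np.int32)],1); m=m>0
    gx,gy=cv2.Sobel(g,-1,1,0,ksize=3)[m],cv2.Sobel(g,-1,0,1,ksize=3)[m]
    w,v=np.linalg.eigh(np.array([[gx@gx,gx@gy],[gx@gy,gy@gy]])); d=v[:,0]; d*=-np.sign(d[1])
    c=np.array(poly,float).mean(0); p=onz(s,c+10*d,z)-onz(s,c-10*d,z); print(tag,'yaw',np.degrees(np.arctan2(p[1],p[0])).round(2),'coherence',w[1]/w[0])
T1,T6,C6=[pickle.load(open(f,'rb')) for f in('top1.pkl','top6.pkl','scene6.pkl')]
fin(T1,[(411,194),(436,194),(436,210),(411,210)],.04,'start')
k=lambda x,y:(190+(x+.5)/6-.5,205+(y+.5)/6-.5)
fin(T6,[k(225,115),k(355,165),k(305,270),k(215,195)],.154,'now')
ps=lambda x,y:(360+(x+.5)/6-.5,145+(y+.5)/6-.5)
fin(C6,[ps(150,290),ps(310,290),ps(310,335),ps(150,335)],.154,'now scene')
c=R.from_euler('z',-21.5,degrees=True)
A,B=onz(T6,k(205,88),.154),onz(T6,k(380,158),.154); print('top A,B',A,B,'origin',(A+B)/2-c.apply([.09,0,0]),'want(top) ', .3717+150/210*.1952, .3023-150/210*.0767)
A,B=onz(C6,ps(320,397),.118),onz(C6,ps(132,391),.118); print('scene A,B',A,B,'origin',(A+B)/2-c.apply([.09,0,0]),'want(scene)',.3730+150/210*.1966,.3001-150/210*.0780)
d=(B-A);print('edge yaw scene',np.degrees(np.arctan2(d[0],-d[1])))
d=onz(T6,k(380,158),.154)-onz(T6,k(205,88),.154);print('edge yaw top',np.degrees(np.arctan2(d[0],-d[1])))
```

```text
start yaw 0.29 coherence 398.56155
now yaw -19.32 coherence 43.944405
now scene yaw 157.31 coherence 28.802023
top A,B [0.60625447 0.2463622  0.154     ] [0.57978874 0.17458203 0.154     ] origin [0.50928402 0.24345723 0.154     ] want(top)  0.5111285714285714 0.24751428571428571
scene A,B [0.60646412 0.25015349 0.118     ] [0.57986048 0.17351841 0.118     ] origin [0.50942472 0.24482106 0.118     ] want(scene) 0.5134285714285715 0.24438571428571426
edge yaw scene -19.144291389639744
edge yaw top -20.239199948247087
```

Both views put the bracket about 2–3 mm short in x and y, with the yaw about 1° too small. I apply that small correction and let it settle.

Request:
{"api": "carry_out", "payload": {"motion": [[[0.8,-1.4,0,0,0,0.009,0],[0.8,-1.4,0,0,0,0.009,0],[0,0,0,0,0,0,0],[0,0,0,0,0,0,0],[0,0,0,0,0,0,0],[0,0,0,0,0,0,0],[0,0,0,0,0,0,0],[0,0,0,0,0,0,0]]]}}

```text
clock: 17.95
tool_pos: [0.5135, 0.2481, 0.1106]
eef_rot: [0.981, -0.196, 0.0, 0.0]
contact_force: [-0.2, -0.4, -3.8]
opening: 0.133
```

Run:
```python
from h import *
import pickle
todo([.5135,.248,.1108],np.radians(-22.6))
q=readout.get_state(); print(np.abs(q['qd']).max())
T1=pickle.load(open('top1.pkl','rb'));T=snap('top');C1=pickle.load(open('scene1.pkl','rb'))
# undisturbed things: bottle, spool, caps, cup, tape in top view
for n,(u,v) in dict(flux=(332,285),spool=(333,184),cap1=(388,289),cap2=(391,305),cup=(533,253),tape=(121,236)).items():
    print(n,cv2.absdiff(T['pixels'],T1['pixels'])[v-10:v+10,u-10:u+10].mean().round(1),end=' ')
```

```text
clock 17.95 pos [0.5135 0.2481 0.1106] F [-0.2  -0.38 -3.78] M [0.09 0.01 0.  ] op 0.133
shift mm [ 0.   0.  -0.2] turn [ 0.0001 -0.0001 -0.0008]
0.0031252250338593053
flux 20.7 spool 25.0 cap1 6.7 cap2 6.9 cup 26.8 tape 30.2
```

The large differences could be a change in overall brightness, so I check positions by template match.

Run:
```python
from h import *
import pickle
for n,D in (('top',dict(flux=(332,285),spool=(333,184),cap1=(388,289),cap2=(391,305),cup=(533,253),tape=(121,236))),('scene',dict(flux=(297,214),spool=(330,293),cup=(108,292)))):
    A=pickle.load(open(n+'1.pkl','rb'))['pixels'];B=eyes.snapshot(n)['pixels']; print(n,A.mean(),B.mean())
    for k,(u,v) in D.items():
        r_=cv2.matchTemplate(B[v-24:v+25,u-24:u+25],A[v-16:v+17,u-16:u+17],cv2.TM_CCOEFF_NORMED); _,s,_,l=cv2.minMaxLoc(r_); print(k,(l[0]-8,l[1]-8),round(s,2))
```

```text
top 149.67146158854166 165.118974609375
flux (0, 0) 0.81
spool (0, 0) 1.0
cap1 (0, 0) 0.97
cap2 (0, 0) 0.97
cup (0, 0) 1.0
tape (0, 0) 1.0
scene 88.36264214409722 92.79467556423612
flux (0, 0) 0.89
spool (0, 0) 1.0
cup (0, 0) 1.0
```

Nothing else moved; the difference was the lighting. I hand in.

```bash
python3 -c "
from h import *
print(ticket.finish_job(), readout.get_state()['clock'])"
```

```text
the job is handed in; nothing more can be done
the job is handed in; nothing more can be done
```

The bracket is held still over the board and I handed the job in at about 18 s. Its underside is at about 118 mm, 4 cm above the mounting height. I took the height from how far it rose off the tray floor.

**First grip missed:** The jaws closed just above the bar because the reported tool height reads about 32 mm low. I spotted it from the opening reading and the pictures. I then found the tray floor by touch and gripped the bar at 11.6 mm opening with 45 N; it lifted cleanly with about 3.8 N of load.

**Last checks:**
- **Hold:** the load is steady, the tool is upright and almost no moment shows at the wrist. The sink looked level in the last pictures, before the final correction.
- **Other objects:** the bottle, spool, cup, tape and both cans had not moved in the top view.
- **Board and holder:** I saw no contact force there.

**What disagreed:**
- **Position:** the two cameras differed by 2–4 mm on where the bracket and fixture are.
- **Yaw:** the estimates spread from −19° to −23°, against about −21.5° wanted. I corrected by about 3 mm and 1° as a compromise, and did not re-measure the position afterwards.
- **Foot over the stud:** the arm hid the foot, so this follows from the bracket's geometry and was not seen directly.

I viewed 11 pictures, one over the budget.

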